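# Sort the counter and hold the thread dispenser open for a refill

## Task

I am about to refill the spring-fed thread dispenser, so first sort what lies mixed up in the middle of the counter: stand the blue and the white thread spool upright in the blue tray and lay the two marker pens flat in the grey tray. Then draw the dispenser's spring-loaded pusher back by its knob until the white pointers are level with the red load marks, leaving the red spool in the channel standing, and finish while still holding it there (if you let go it springs shut), so that I can drop the spools in. Leave the stapler, rubber stamp, tape measure and calculator where they are.

Things in the scene. Friction and masses are not known exactly. Their poses are not given: they have to be found in the camera images.
- blue_spool: thread spool with blue thread and white flanges, 29 mm diameter, 44 mm tall, standing on the counter; flanges 8 mm thick at both ends, 20 mm waist between; 30 g. Origin at the centre of its underside, z up along its axis.
- white_spool: thread spool with white thread, otherwise like the blue one (29 mm diameter, 44 mm tall). Origin at the centre of its underside, z up.
- red_marker: red marker pen lying on the counter, 136 x 11 x 11 mm, 18 g. Origin at the middle of its length, on its underside; x along its length.
- black_marker: white marker pen with a black cap, lying, 136 x 11 x 11 mm, 18 g. Origin at the middle of its length, on its underside; x along its length.
- thread_tray: blue open plastic tray for the thread spools, fixed to the counter, 176 x 108 mm outside over the rim, 27 mm high; walls 3 mm, inside 164 x 98 mm, inner floor 3 mm above the counter. Origin at the centre of its underside on the counter, x along its length.
- pen_tray: grey open plastic tray for the pens, same size as the blue tray (inside 164 x 98 mm, 27 mm high, floor 3 mm above the counter), fixed. Origin at the centre of its underside, x along its length. The two trays may stand in each other's place.
- dispenser: spring-fed thread dispenser fixed to the counter: dark grey anodised channel 228 mm long on a 232 x 70 mm foot plate, channel 33 mm wide inside, floor 6 mm and side rims 28 mm above the counter, black front stop 38 mm high at the +x end. Origin at the centre of its underside, x along the channel towards the front stop; the pusher is drawn back along -x.
- pusher: black spring-loaded pusher in the channel, pressing the red spool against the front stop: face plate 31 mm wide, top 50 mm above the counter; a post with the knob behind it. Origin at the foot of its front face, 6 mm above the counter; axes as the dispenser's. It can be drawn back 130 mm; the mark is 88.5 mm back. The spring pulls it forward with 4 N at the start, 7 N at the mark, always.
- knob (a point): middle of the pusher's round black knob, a vertical cylinder 22 mm in diameter and 28 mm high, from 70 to 98 mm above the counter, on the channel's centre line, 36 mm behind the pusher's front face; nothing else within 50 mm of it stands higher than 50 mm, except its own post below it.
- pointer (a point): the level of the two white pointers (each 4 mm wide along the channel) that ride on the pusher over the two side rims; point on the centre line between them, 28 mm above the counter; moves with the pusher.
- load_mark (a point): the level of the red load marks (bands 10 mm wide along the channel) painted on both side rims of the dispenser; point on the centre line between them, 28 mm above the counter; x along the channel towards the front stop.
- red_spool: thread spool with red thread, 29 mm diameter, 44 mm tall, left over in the dispenser's channel between pusher and front stop. Origin at the centre of its underside. Its top is 50 mm above the counter.
- stapler: black stapler, 155 x 41 x 43 mm, a bystander. Origin at the centre of its underside.
- rubber_stamp: wooden rubber stamp, 26 x 52 x 85 mm tall, a bystander. Origin at the centre of its underside.
- tape_measure: yellow rolled tailor's tape, 54 x 49 x 18 mm, a bystander. Origin at the centre of its underside.
- calculator: grey desk calculator, 120 x 70 x 16 mm, a bystander. Origin at the centre of its underside.

How it is judged:
By the outcome, as a careful person would: the job done as asked, in the order asked, and still so for the second after the job is handed in, while the arm keeps its last pose, push and grip.
It also fails if it takes over 72 s, if anything falls off the work surface, if the arm or the gripper's body presses on something with over 40 N, if the wrist force passes 120 N, or if a joint passes its speed limit or range.

## Robot

A 6-joint arm with a two-finger parallel gripper is mounted at the origin on a cart in front of the work surface, level with it; the furniture and walls round the work are solid. World frame = base frame: x ahead of the robot, y to its left, z up, the work surface at z = 0. Lengths are in m, angles in rad, forces in N, time in s.
With the tool pointing down it reaches from about 0.35 to 0.725 m from the base axis. Payload 6 kg.
Tool frame: the origin (TCP) lies at the very end of the fingers, on their centre line; the grasp point (between the pads) lies behind it (bot.pinch_z is the z of the grasp point in the tool frame, in m); z points along the fingers, y is the line along which they close (so a half turn about z gives the same grasp; the last joint's range is limited). The gripper opens to 85 mm and grips with 20 to 120 N. Pads are 22 mm wide; open, the fingers measure 114 mm over their backs; the gripper's body (76 mm by 85 mm) begins 54 mm behind the grasp point. The pads swing forward as they close: fully open they stand 13 mm farther back than shut.
Start: joints at [-0.944, 0.04, 0.085, 0, -1.615, -0.334], TCP at [0.173, -0.574, 0.209] pointing down, gripper open.
Joint ranges: [-2.56, 2.56], [-1.29, 2.01], [-1.08, 1.49], [-3.29, 1.98], [-2.81, -0.18], [-2.99, 2.99]. Speed limits (rad/s): [2.57, 2.57, 3.01, 3.14, 3.14, 3.14].

## Interface

Orientations are given as a rotation vector (axis times angle).
In Python, from station import bot gives the robot as it stands.
- The arm moves only by the tool drive_tool, never from a script. Its argument "increments" is a list that holds one entry, the list of rows, each a list of 7 numbers: the shift along the world's x, y, z in mm, then the turn, a rotation vector about the world's x, y, z in degrees, then the opening, from 0 (shut) to 1 (fully open). In form: [[[tx, ty, tz, ax, ay, az, hand], ...]]. A call has 1 to 12 rows; each row shifts and turns the commanded pose from where the row before left it; what a row does not reach is not made up. A row lasts 1/8 s, in which the tool goes at most 62.5 mm and 10.7 degrees, less where a joint would pass 70% of its speed; a pose out of reach is approached as far as the arm can. A call with a gripper value outside its range is refused whole. The fingers move at their own pace and stop on an object; "squeeze" is the grip in N (left out, the last holds). Time passes only in rows, so rows that do not move let the fingers close. It gives the time, the measured TCP pose, the force, the opening and the grip force at its end, in the units of the state.
- bot.sense(): the state, without advancing time (a new reading comes with each control period).
- bot.capture(name): name is "scene" or "top" or "wrist"; returns (picture, depth): 420x560x3 uint8, red, green, blue; 420x560 float32, m along the optical axis (not along the pixel's ray), 0 where there is no reading.
- bot.calibration(name): a dict with "K" (3x3 intrinsics, pixels), "origin" and "rotation" of the camera in the world. Camera axes: x right, y down, z forward; pixel columns grow to the right and rows downward; lengths in m; the calibration is good to about 2 mm. A picture is of the moment at which its call begins: read the wrist's pose just before it. calibration takes no time and is no camera call; for the wrist camera it gives the pose at the moment of the call.
- bot.sign_off(): hands the job in; it is judged then, once.
The state is a dict: "t": time; "qpos": joint angles; "qd": joint speeds; "tau": joint torques, N m; "tcp_pos": TCP position; "eef_rot": TCP orientation; "contact_force": force on the tool from outside, world axes, zero at the start; "ft_torque": the same for the moment, N m; "width": finger opening in m; "finger_force": force on a finger pad.
Only numpy, scipy, OpenCV 4.12 (cv2) and the standard library are available. Lean on these libraries where they do the work, as an engineer would, in place of code of your own. Each camera call takes 0.05 s, during which the arm holds its last target. There are 200 camera calls.

## Working session

There is one attempt and no reset: what is moved stays moved. The work goes in short steps, Python scripts to look and compute and a tool call to move; the robot and the scene stay as the last step left them, time stands still between calls to the robot, and variables do not carry over. Pictures are saved under pics/ and viewed, at most 10 in all, crops included, and the job is handed in when it is done.

Besides the shell and the picture viewer there is one more tool, called after "Call:" as a command line: name --argument value ..., lists and objects as JSON in quotes. drive_tool: Moves the arm, as the interface text tells. Its arguments: {"type":"object","properties":{"increments":{"type":"array"},"squeeze":{"type":"number"}},"required":["increments"]}

```bash
mkdir -p pics; ls; python3 - <<'E'
from station import bot
import cv2,numpy as np
s=bot.sense();print(s['t'],s['tcp_pos'],s['eef_rot'],s['width'],bot.pinch_z)
for n in("top","scene"):
    p,d=bot.capture(n);cv2.imwrite(f"pics/{n}0.png",cv2.resize(p[:,:,::-1],(800,600),interpolation=cv2.INTER_CUBIC));np.savez(f"{n}0.npz",p=p,d=d,**bot.calibration(n))
    print(bot.calibration(n))
E
```

```text
pics
0.0 [ 0.17314783 -0.57409077  0.20827573] [ 4.58261800e-01 -3.10759011e+00 -2.72106947e-03] 0.08544114912081481 -0.0187
{'K': array([[425.74708221,   0.        , 274.26689829],
       [  0.        , 425.74708221, 215.35844532],
       [  0.        ,   0.        ,   1.        ]]), 'origin': array([0.4858525 , 0.03034073, 1.13491754]), 'rotation': array([-2.13025482,  2.18631526, -0.13823666])}
{'K': array([[528.46395271,   0.        , 285.7419796 ],
       [  0.        , 528.46395271, 208.86748707],
       [  0.        ,   0.        ,   1.        ]]), 'origin': array([ 1.43142642, -0.31812229,  1.40070414]), 'rotation': array([-2.20007728, -1.39769652,  0.43870699])}
```

View pics/top0.png

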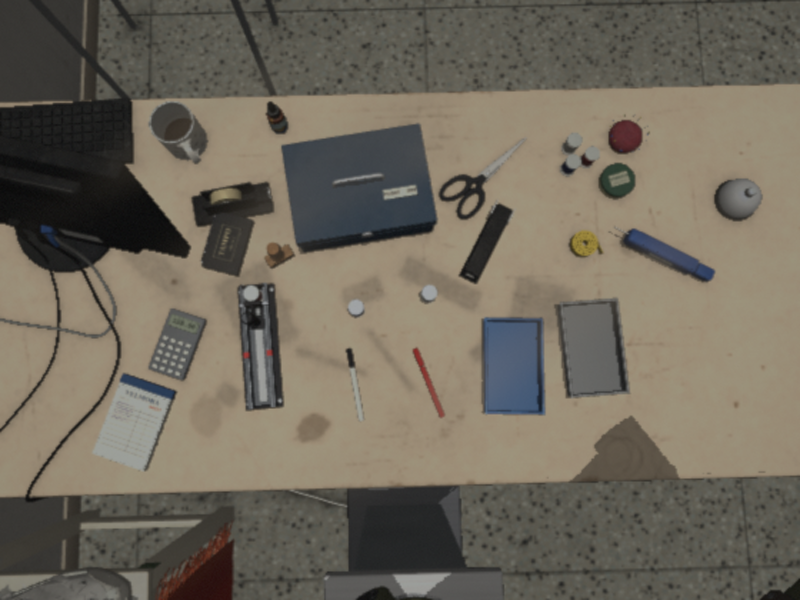

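View pics/scene0.png

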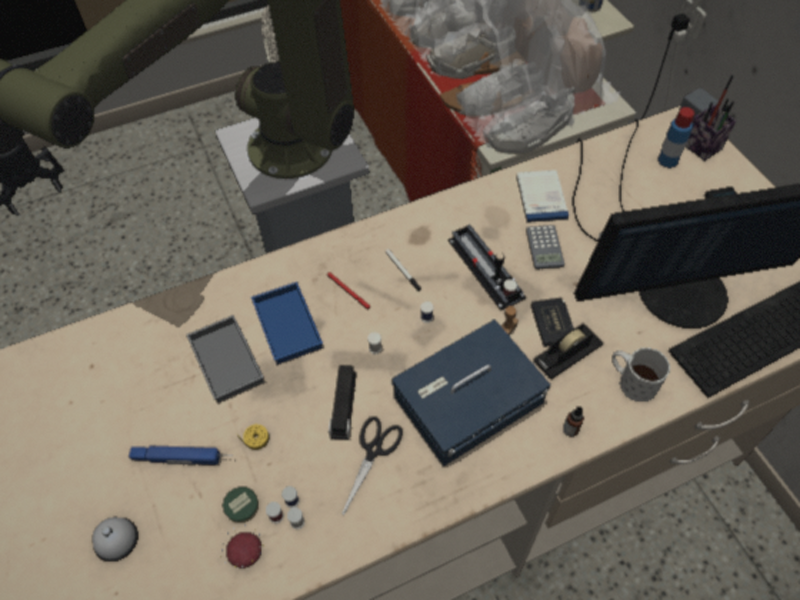

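The top view shows the white-topped spools at (356,308), which the scene view says is the blue one, and (429,293). The pens are at (350,350)-(361,418) and (416,350)-(441,414), the trays at (513,366) blue and (592,348) grey, and the dispenser at (260,345) with its front stop at the top. I'll enlarge it for accurate pixels.

```bash
cat > h.py <<'E'
import numpy as np,cv2
from scipy.spatial.transform import Rotation as R
def load(f):
    z=np.load(f);return z
def world(z,u,v,h):
    "pixel -> world at height h"
    r=R.from_rotvec(z['rotation']).apply(np.linalg.solve(z['K'],[u,v,1.]));o=z['origin'];return o+r*(h-o[2])/r[2]
def cloud(z):
    d=z['d'];v,u=np.indices(d.shape);K=z['K']
    P=np.stack([(u-K[0,2])/K[0,0]*d,(v-K[1,2])/K[1,1]*d,d],-1)
    return P@R.from_rotvec(z['rotation']).as_matrix().T+z['origin']
E
python3 - <<'E'
from h import *
z=load('top0.npz');p=z['p'][:,:,::-1]
# columns 160-440, rows 185-295
a=p[190:300,155:305];b=p[190:300,300:450]
cv2.imwrite('pics/c1.png',cv2.resize(a,(795,583),interpolation=cv2.INTER_CUBIC))
cv2.imwrite('pics/c2.png',cv2.resize(b,(795,583),interpolation=cv2.INTER_CUBIC))
W=cloud(z)
print('table z',np.median(W[240:280,200:235,2]))
m=(W[...,2]>.006)&(z['d']>0);m[:190]=0;m[300:]=0;m[:,:160]=0;m[:,450:]=0
n,l,st,c=cv2.connectedComponentsWithStats(m.astype(np.uint8))
for i in range(1,n):
    if st[i,4]>20:
        q=W[l==i];top=q[q[:,2]>q[:,2].max()-.012];r=cv2.minAreaRect((q[:,:2]*1000).astype(np.float32));print(c[i].round(1),st[i,4],q.mean(0).round(4),'max',q[:,2].max().round(3),top.mean(0).round(4),np.round(r[0],1),np.round(r[1],1),round(r[2],1))
E
```

```text
table z -0.0004351983933915671
[330.2 192.7] 81 [ 0.6819 -0.1249  0.0223] max 0.045 [ 0.6826 -0.1279  0.0409] [ 681.2 -124. ] [40.1 19.5] 83.0
[179.6 239.4] 1436 [0.5682 0.2731 0.0263] max 0.099 [0.6046 0.2719 0.0941] [562.4 274.2] [228.8  61.4] 4.1
[300.1 205.2] 103 [ 0.6479 -0.0427  0.0406] max 0.049 [ 0.6489 -0.0434  0.0433] [649.2 -43.5] [26. 26.] 42.4
[417.3 242.7] 717 [ 0.5441 -0.3472  0.0213] max 0.033 [ 0.5425 -0.3447  0.0258] [ 543.5 -342.6] [175.6 110.1] 3.2
[249.1 215.2] 104 [0.6251 0.0901 0.0415] max 0.05 [0.6258 0.0903 0.0432] [625.2  90.5] [26.  26.6] 89.6
[362.3 255.6] 574 [ 0.5142 -0.2014  0.0229] max 0.032 [ 0.5159 -0.1959  0.0258] [ 514.  -194.3] [108.8 175.4] 87.9
[248.3 268.8] 195 [0.4877 0.0966 0.0096] max 0.016 [0.4877 0.0966 0.0096] [487.3  96.9] [133.5  11. ] 8.6
[299.9 267.5] 197 [ 0.4874 -0.0386  0.0097] max 0.016 [ 0.4874 -0.0386  0.0097] [487.5 -38.6] [135.2  10.7] 20.4
```

View pics/c1.png

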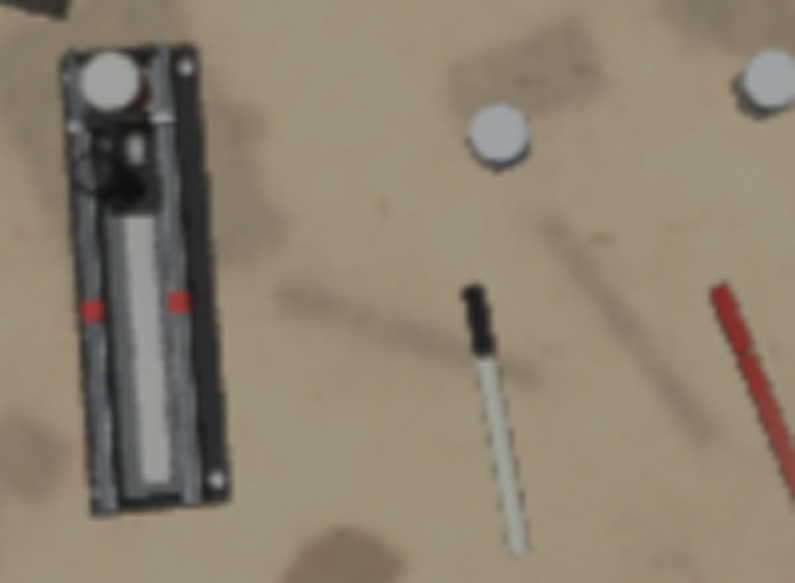

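View pics/c2.png

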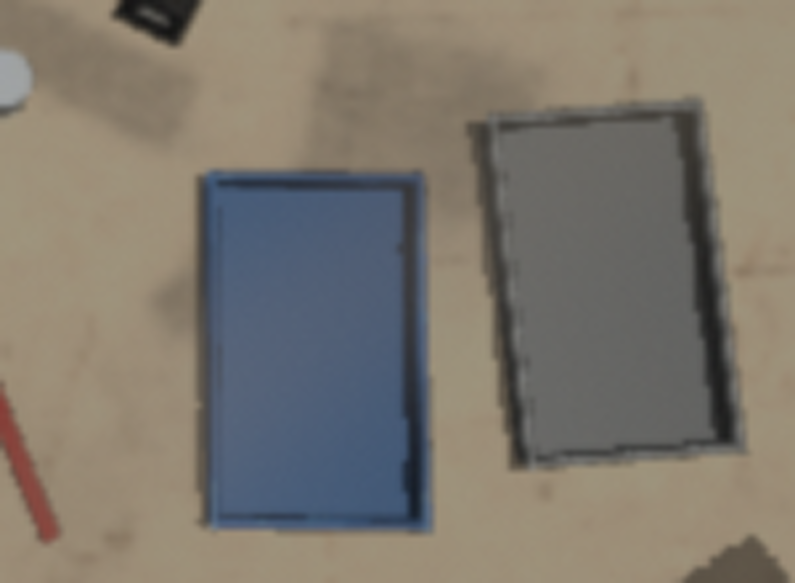

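The left crop shows the red load marks at (92,310) and (179,301), the pointers at about (75,127) and (162,117), and the red spool's top at (110,80). The right crop shows both tray rims. Next I'll refine the axes.

```bash
python3 - <<'E'
from h import *
z=load('top0.npz');W=cloud(z)
A=lambda x,y,h:world(z,(x+.5)/5.3-.5+155,(y+.5)/5.3-.5+190,h)[:2]*1000
B=lambda x,y,h:world(z,(x+.5)/5.3-.5+300,(y+.5)/5.3-.5+190,h)[:2]*1000
for n,c in dict(blue=[(205,175),(424,175),(430,527),(209,527)],grey=[(480,122),(700,102),(740,450),(517,465)]).items():
    q=np.array([B(*k,.027) for k in c]);d=(q[0]+q[1]-q[2]-q[3]);print(n,q.mean(0).round(1),'yaw',np.degrees(np.arctan2(d[1],d[0])).round(1))
m=(A(92,310,.028)+A(179,301,.028))/2;p=(A(75,127,.028)+A(162,117,.028))/2
print('mark',m,'ptr',p,'dist',np.linalg.norm(p-m),'yaw',np.degrees(np.arctan2(*(p-m)[::-1])))
print('redspool',A(110,80,.05),'blue',A(499,133,.044),'white',A(770,80,.044))
r=[A(95,515,.004),A(62,60,.004),A(193,45,.004),A(229,500,.004)];print(np.round(r,1))
for n,a,b in(('black',A(472,290,.011),A(518,550,.011)),('red',B(-77,288,.011),B(48,538,.011))):print(n,(a+b)/2,np.degrees(np.arctan2(*(a-b)[::-1])))
k=W[200:300,160:210].reshape(-1,3);k=k[k[:,2]>.085];print('knob',len(k),k.mean(0),k.min(0),k.max(0))
E
```

```text
blue [ 514.2 -192.9] yaw -2.1
grey [ 542.8 -338.1] yaw 2.5
mark [547.57272069 271.29935274] ptr [638.44855494 279.83042589] dist 91.27538802939804 yaw 5.362989665734505
redspool [656.1153948  279.05437209] blue [626.03978189  90.92719315] white [648.72559569 -41.97664856]
[[445.9 296.4]
 [674.2 314. ]
 [680.2 247.6]
 [451.5 230.1]]
black [487.84406143  97.46857789] 9.041622188924578
red [487.90781554 -30.47364637] 24.94170960864449
knob 43 [0.57143634 0.20447728 0.38455769] [0.4858525  0.03034073 0.08720644] [0.61642845 0.28415631 1.13491754]
```

Call:
drive_tool --increments '[[[40, 44, -4, 0, 0, 0, 0.6], [40, 44, -6, 0, 0, 0, 0.6], [40, 44, -8, 0, 0, 0, 0.6], [40, 44, -10, 0, 0, 0, 0.6], [40, 44, -12, 0, 0, 0, 0.6], [40, 44, -12, 0, 0, 0, 0.6], [40, 44, -12, 0, 0, 0, 0.6], [40, 44, -12, 0, 0, 0, 0.6], [40, 44, -12, 0, 0, 0, 0.6], [40, 44, -12, 0, 0, 0, 0.6], [40, 44, -10, 0, 0, 0, 0.6], [36, 46, 0, 0, 0, 0, 0.6]]]' --squeeze 30

```text
t: 1.6
tcp_pos: [0.6495, -0.0428, 0.0974]
eef_rot: [0.458, -3.105, -0.0]
contact_force: [0.8, -0.3, 0.9]
width: 0.0515
finger_force: 0.0
```

Call:
drive_tool --increments '[[[0, 0, -40, 0, 0, 0, 0.6], [0, 0, -36, 0, 0, 0, 0.6], [-1, 0, -16, 0, 0, 0, 0.6], [0, 0, 0, 0, 0, 0, 0.2], [0, 0, 0, 0, 0, 0, 0.2], [0, 0, 0, 0, 0, 0, 0.2], [0, 0, 0, 0, 0, 0, 0.2], [0, 0, 0, 0, 0, 0, 0.2]]]'

```text
t: 2.6
tcp_pos: [0.6487, -0.0444, 0.0082]
eef_rot: [-0.458, 3.107, -0.0]
contact_force: [0.1, -0.2, 2.2]
width: 0.0244
finger_force: 29.5
```

```bash
python3 - <<'E'
from station import bot
import cv2,numpy as np
p,d=bot.capture("wrist");q,_=bot.capture("scene")
a=cv2.resize(p[:,:,::-1],(480,360));b=cv2.resize(q[190:270,220:300][:,:,::-1],(320,360),interpolation=cv2.INTER_CUBIC)
cv2.imwrite("pics/w1.png",np.hstack([a,b]));s=bot.sense();print(s['tcp_pos'],s['width'],s['finger_force'],s['contact_force'])
E
```

```text
[ 0.64868492 -0.04439171  0.00808899] 0.023967156261965133 29.58283845044207 [0.21947498 1.01996036 3.23648842]
```

View pics/w1.png

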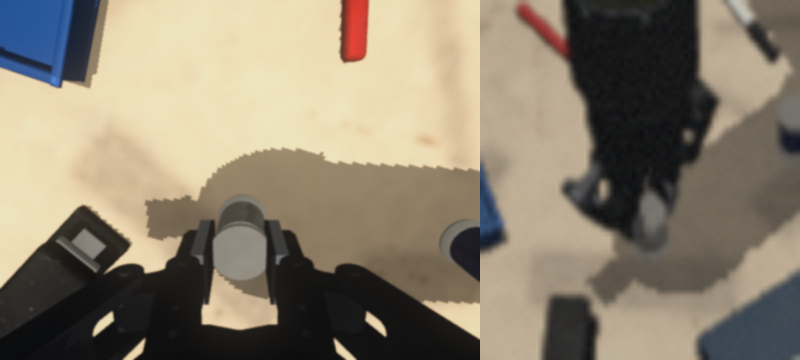

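The right pad seems to have ridden onto the edge of the top flange: the width is 24 mm, neither the flange's 29 nor the waist's 20. I'll open, go about 4 mm lower and close squarely on the waist.

Call:
drive_tool --increments '[[[0, 0, 0, 0, 0, 0, 0.6], [0, 0, 0, 0, 0, 0, 0.6], [0, 0, 0, 0, 0, 0, 0.6]]]'

```text
t: 3.08
tcp_pos: [0.648, -0.0445, 0.007]
eef_rot: [0.458, -3.107, -0.0]
contact_force: [-0.7, 0.9, -0.5]
width: 0.0513
finger_force: 0.0
```

Call:
drive_tool --increments '[[[0, 0, -4, 0, 0, 0, 0.6], [0, 0, 0, 0, 0, 0, 0.1], [0, 0, 0, 0, 0, 0, 0.1], [0, 0, 0, 0, 0, 0, 0.1], [0, 0, 0, 0, 0, 0, 0.1], [0, 0, 0, 0, 0, 0, 0.1], [0, 0, 0, 0, 0, 0, 0.1]]]'

```text
t: 3.95
tcp_pos: [0.6482, -0.0444, 0.0033]
eef_rot: [0.458, -3.108, -0.0]
contact_force: [0.7, -0.2, -0.1]
width: 0.0245
finger_force: 29.4
```

Call:
drive_tool --increments '[[[0, 0, 20, 0, 0, 0, 0.1], [0, 0, 30, 0, 0, 0, 0.1], [0, 0, 30, 0, 0, 0, 0.1], [-20, -30, 0, 0, 0, -5, 0.1], [-30, -45, 0, 0, 0, -5, 0.1], [-30, -45, 0, 0, 0, -5, 0.1], [-19, -30, 0, 0, 0, -4, 0.1], [0, 0, -10, 0, 0, 0, 0.1], [0, 0, 0, 0, 0, 0, 0.1]]]'

```text
t: 5.08
tcp_pos: [0.5491, -0.1943, 0.0733]
eef_rot: [-0.061, -3.141, -0.001]
contact_force: [-0.2, -0.0, 0.1]
width: 0.0247
finger_force: 29.5
```

```bash
python3 - <<'E'
from station import bot
import cv2,numpy as np
q,_=bot.capture("scene");p,d=bot.capture("wrist")
a=cv2.resize(p[:,:,::-1],(400,300));b=cv2.resize(q[200:275,155:255][:,:,::-1],(400,300),interpolation=cv2.INTER_CUBIC)
cv2.imwrite("pics/w2.png",np.hstack([a,b]))
E
```

```text
(no output)
```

View pics/w2.png

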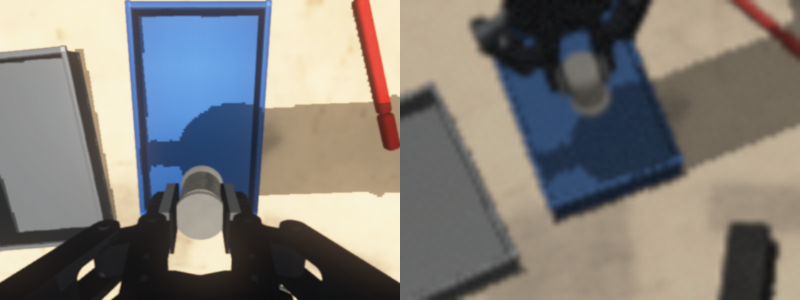

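The wrist view shows the spool upright in the pads at (200,205), over the blue tray's far half. I'll lower and release it.

Call:
drive_tool --increments '[[[0, 0, -30, 0, 0, 0, 0.1], [0, 0, -25, 0, 0, 0, 0.1], [0, 0, -8, 0, 0, 0, 0.1], [0, 0, -3, 0, 0, 0, 0.1], [0, 0, 0, 0, 0, 0, 0.1], [0, 0, 0, 0, 0, 0, 0.35], [0, 0, 0, 0, 0, 0, 0.5], [0, 0, 0, 0, 0, 0, 0.5], [0, 0, 10, 0, 0, 0, 0.5], [0, 0, 30, 0, 0, 0, 0.5], [0, 0, 40, 0, 0, 0, 0.6]]]'

```text
t: 6.55
tcp_pos: [0.5486, -0.1945, 0.088]
eef_rot: [-0.061, -3.139, -0.0]
contact_force: [0.4, -0.6, 1.0]
width: 0.0513
finger_force: 0.0
```

Call:
drive_tool --increments '[[[7, 25, 0, 0, 0, 0, 0.6], [13, 50, 0, 0, 0, 0, 0.6], [15, 55, 0, 0, 0, 0, 0.6], [15, 55, 0, 0, 0, 0, 0.6], [15, 55, 0, 0, 0, 0, 0.6], [12, 45, 0, 0, 0, 0, 0.6], [0, 0, -30, 0, 0, 0, 0.6], [0, 0, -35, 0, 0, 0, 0.6], [0, 0, -20, 0, 0, 0, 0.6], [0, 0, 0, 0, 0, 0, 0.1], [0, 0, 0, 0, 0, 0, 0.1], [0, 0, 0, 0, 0, 0, 0.1]]]'

```text
t: 8.05
tcp_pos: [0.6272, 0.0907, 0.004]
eef_rot: [0.061, 3.139, 0.001]
contact_force: [-0.0, 0.7, -0.2]
width: 0.0253
finger_force: 29.4
```

Call:
drive_tool --increments '[[[0, 0, 0, 0, 0, 0, 0.1], [0, 0, 0, 0, 0, 0, 0.1], [0, 0, 0, 0, 0, 0, 0.1]]]'

```text
t: 8.43
tcp_pos: [0.6265, 0.0907, 0.0028]
eef_rot: [0.061, 3.14, 0.001]
contact_force: [0.2, 0.5, 1.5]
width: 0.0255
finger_force: 29.5
```

Call:
drive_tool --increments '[[[0, 0, 20, 0, 0, 0, 0.1], [0, 0, 35, 0, 0, 0, 0.1], [0, 0, 25, 0, 0, 0, 0.1], [-15, -28, 0, 0, 0, 0, 0.1], [-24, -46, 0, 0, 0, 0, 0.1], [-27, -52, 0, 0, 0, 0, 0.1], [-27, -52, 0, 0, 0, 0, 0.1], [-27, -52, 0, 0, 0, 0, 0.1], [-18, -35, 0, 0, 0, 0, 0.1], [-9, -18, 0, 0, 0, 0, 0.1], [0, 0, -30, 0, 0, 0, 0.1], [0, 0, -30, 0, 0, 0, 0.1]]]'

```text
t: 9.93
tcp_pos: [0.4799, -0.1925, 0.0227]
eef_rot: [0.061, 3.139, 0.0]
contact_force: [-0.3, 0.8, -0.4]
width: 0.0251
finger_force: 29.5
```

Call:
drive_tool --increments '[[[0, 0, -13, 0, 0, 0, 0.1], [0, 0, -3, 0, 0, 0, 0.1], [0, 0, 0, 0, 0, 0, 0.1], [0, 0, 0, 0, 0, 0, 0.35], [0, 0, 0, 0, 0, 0, 0.5], [0, 0, 0, 0, 0, 0, 0.5], [0, 0, 10, 0, 0, 0, 0.5], [0, 0, 30, 0, 0, 0, 0.5], [0, 0, 40, 0, 0, 0, 0.5]]]'

```text
t: 11.05
tcp_pos: [0.4786, -0.1924, 0.0871]
eef_rot: [-0.061, -3.139, -0.0]
contact_force: [1.0, 0.2, 0.3]
width: 0.0427
finger_force: 0.0
```

Call:
drive_tool --increments '[[[2, 30, 0, 0, 0, 5, 0.4], [3, 45, 0, 0, 0, 6, 0.4], [2, 45, 0, 0, 0, 6, 0.4], [2, 34, 0, 0, 0, 5.5, 0.4], [0, 0, -35, 0, 0, 0, 0.4], [0, 0, -35, 0, 0, 0, 0.4], [0, 0, -15, 0, 0, 0, 0.4], [0, 0, 0, 0, 0, 0, 0.4], [0, 0, 0, 0, 0, 0, 0], [0, 0, 0, 0, 0, 0, 0], [0, 0, 0, 0, 0, 0, 0], [0, 0, 0, 0, 0, 0, 0]]]'

```text
t: 12.55
tcp_pos: [0.4884, -0.0384, 0.0016]
eef_rot: [-0.553, 3.092, 0.0]
contact_force: [-0.9, -0.6, 0.4]
width: 0.0001
finger_force: 0.0
```

Call:
drive_tool --increments '[[[0, 0, 0, 0, 0, 0, 0], [0, 0, 0, 0, 0, 0, 0]]]'

```text
t: 12.8
tcp_pos: [0.4882, -0.0385, 0.0012]
eef_rot: [0.553, -3.092, -0.0]
contact_force: [0.0, -0.4, -0.1]
width: -0.0002
finger_force: 0.0
```

```bash
python3 - <<'E'
from station import bot
import cv2
p,d=bot.capture("wrist");cv2.imwrite("pics/w3.png",p[:,:,::-1])
E
```

```text
(no output)
```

View pics/w3.png

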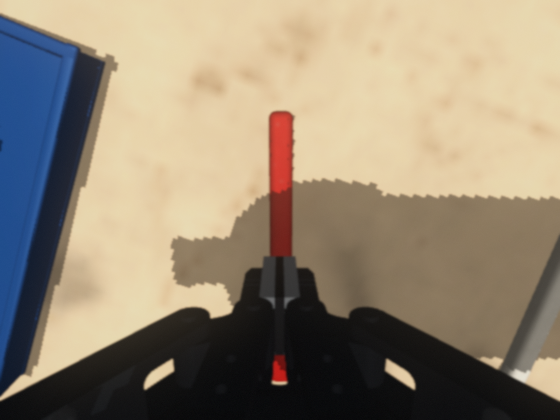

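The red pen lies in line under the shut fingers, from (281,112) to (280,380). The fingers closed above it, so I'll check the true fingertip height from the depth.

```bash
python3 - <<'E'
from h import *
from station import bot
c=bot.calibration('wrist');p,d=bot.capture('wrist');z=dict(c,p=p,d=d);W=cloud(z)
print(c['origin'],bot.sense()['tcp_pos'])
for r in (130,180,220,245,252,258,262,270,280,290,300,310):print(r,[(W[r,k]*1000).round(1).tolist() for k in(268,281,292)])
print('table',(W[150,350]*1000).round(1),(W[150,200]*1000).round(1))
E
```

```text
[ 0.42224383 -0.06211253  0.16547605] [ 0.48816406 -0.03844178  0.00123341]
130 [[433.8, -63.4, 0.2], [431.2, -58.2, 10.2], [429.7, -53.9, 8.8]]
180 [[455.3, -55.7, -0.6], [451.2, -50.8, 10.1], [449.8, -46.2, 8.3]]
220 [[473.7, -49.1, -0.7], [468.1, -44.6, 10.7], [467.3, -39.5, 7.6]]
245 [[485.7, -44.8, -0.6], [480.0, -40.2, 9.0], [479.4, -34.9, 5.8]]
252 [[488.7, -43.7, 0.6], [483.2, -39.0, 9.2], [485.1, -32.4, -0.6]]
258 [[479.2, -46.1, 30.3], [477.6, -41.1, 29.8], [476.3, -36.8, 29.0]]
262 [[479.6, -45.9, 33.1], [478.2, -40.9, 32.3], [476.9, -36.7, 31.8]]
270 [[480.1, -45.5, 39.2], [477.6, -41.2, 40.9], [476.6, -37.1, 40.1]]
280 [[479.5, -45.4, 48.4], [477.9, -41.1, 48.5], [476.5, -37.4, 48.5]]
290 [[479.5, -45.2, 55.6], [478.1, -41.0, 55.4], [477.1, -37.4, 54.8]]
300 [[478.7, -45.2, 63.5], [479.2, -40.6, 59.9], [475.8, -38.2, 64.0]]
310 [[478.6, -45.0, 69.4], [482.5, -39.4, 60.1], [476.2, -38.3, 69.2]]
table [429.3 -25.8   0.8] [452.7 -89.2   1. ]
```

Depth puts the visible pad ends about 27 mm above the stated TCP. I'll open and feel downwards in small steps, watching the force.

Call:
drive_tool --increments '[[[0, 0, 0, 0, 0, 0, 0.4], [0, 0, 0, 0, 0, 0, 0.4], [0, 0, 0, 0, 0, 0, 0.4], [0, 0, -2, 0, 0, 0, 0.4], [0, 0, -2, 0, 0, 0, 0.4], [0, 0, 0, 0, 0, 0, 0.4]]]'

```text
t: 13.65
tcp_pos: [0.488, -0.0385, -0.0031]
eef_rot: [0.553, -3.092, -0.0]
contact_force: [-0.7, 0.1, -0.5]
width: 0.0341
finger_force: 0.0
```

Call:
drive_tool --increments '[[[0, 0, -2, 0, 0, 0, 0.4], [0, 0, -2, 0, 0, 0, 0.4], [0, 0, -2, 0, 0, 0, 0.4], [0, 0, 0, 0, 0, 0, 0.4]]]'

```text
t: 14.15
tcp_pos: [0.488, -0.0385, -0.009]
eef_rot: [0.553, -3.092, -0.0]
contact_force: [-0.7, -0.1, 1.3]
width: 0.0345
finger_force: 0.0
```

```bash
python3 - <<'E'
from h import *
from station import bot
c=bot.calibration('wrist');p,d=bot.capture('wrist');W=cloud(dict(c,p=p,d=d));s=bot.sense();print(s['tcp_pos'],s['contact_force'])
cv2.imwrite('pics/w4.png',p[180:420,80:480,::-1])
T=R.from_rotvec(s['eef_rot']);L=T.inv().apply((W-s['tcp_pos']).reshape(-1,3)).reshape(W.shape)*1000
# tool-frame points near fingers: extreme tool z
m=(abs(L[...,0])<14)&(abs(L[...,1])>17)&(abs(L[...,1])<35)&(W[...,2]>.014)
print('finger pts',m.sum(),'lowest world z',np.sort(W[...,2][m])[:20:4]*1000)
E
```

```text
[ 0.48812208 -0.03846801 -0.00884649] [-0.5449081   0.12611435  1.20019527]
finger pts 8275 lowest world z [14.08204874 14.31557346 14.65974623 14.89830394 15.36719609]
```

View pics/w4.png

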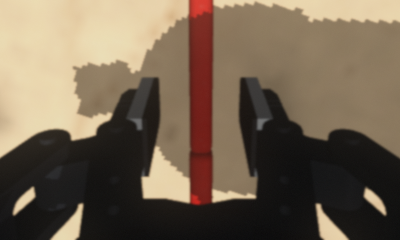

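The pads at (145,125) and (255,120) straddle the pen but are still clearly above the table, with no contact force. I'll keep going down carefully.

Call:
drive_tool --increments '[[[0, 0, -2, 0, 0, 0, 0.4], [0, 0, -2, 0, 0, 0, 0.4], [0, 0, -2, 0, 0, 0, 0.4], [0, 0, 0, 0, 0, 0, 0.4], [0, 0, 0, 0, 0, 0, 0], [0, 0, 0, 0, 0, 0, 0], [0, 0, 0, 0, 0, 0, 0], [0, 0, 0, 0, 0, 0, 0]]]'

```text
t: 15.2
tcp_pos: [0.4883, -0.0384, -0.0146]
eef_rot: [-0.553, 3.092, 0.0]
contact_force: [0.8, -0.8, 1.3]
width: 0.0097
finger_force: 30.1
```

Call:
drive_tool --increments '[[[0, 0, 0, 0, 0, 0, 0.3], [0, 0, 0, 0, 0, 0, 0.3], [0, 0, -2, 0, 0, 0, 0.3], [0, 0, -2, 0, 0, 0, 0.3], [0, 0, -1, 0, 0, 0, 0.3], [0, 0, 0, 0, 0, 0, 0], [0, 0, 0, 0, 0, 0, 0], [0, 0, 0, 0, 0, 0, 0], [0, 0, 0, 0, 0, 0, 0]]]'

```text
t: 16.32
tcp_pos: [0.4882, -0.0384, -0.0198]
eef_rot: [0.553, -3.093, -0.0]
contact_force: [-0.5, -0.3, -0.7]
width: 0.01
finger_force: 31.8
```

Call:
drive_tool --increments '[[[0, 0, 15, 0, 0, 0, 0], [0, 0, 35, 0, 0, 0, 0], [0, 0, 35, 0, 0, 0, 0], [5, -30, 0, 0, 0, 0, 0], [8, -46, 0, 0, 0, -3, 0], [9, -52, 0, 0, 0, -3, 0], [9, -52, 0, 0, 0, -3, 0], [9, -52, 0, 0, 0, -3, 0], [9, -50, 0, 0, 0, -3, 0], [7, -38, 0, 0, 0, -2.5, 0], [0, 0, -20, 0, 0, 0, 0], [0, 0, 0, 0, 0, 0, 0]]]'

```text
t: 17.82
tcp_pos: [0.5429, -0.3577, 0.0433]
eef_rot: [0.076, -3.137, -0.003]
contact_force: [-0.3, -0.1, -0.6]
width: 0.0098
finger_force: 31.8
```

```bash
python3 - <<'E'
from station import bot
import cv2,numpy as np
q,d=bot.capture("top");p,_=bot.capture("wrist");np.savez("top1.npz",p=q,d=d,**bot.calibration("top"))
a=cv2.resize(p[:,:,::-1],(480,360));b=cv2.resize(q[200:310,320:450][:,:,::-1],(320,271),interpolation=cv2.INTER_CUBIC)
b=np.vstack([b,np.zeros((89,320,3),np.uint8)]);cv2.imwrite("pics/w5.png",np.hstack([a,b]))
E
```

```text
(no output)
```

View pics/w5.png

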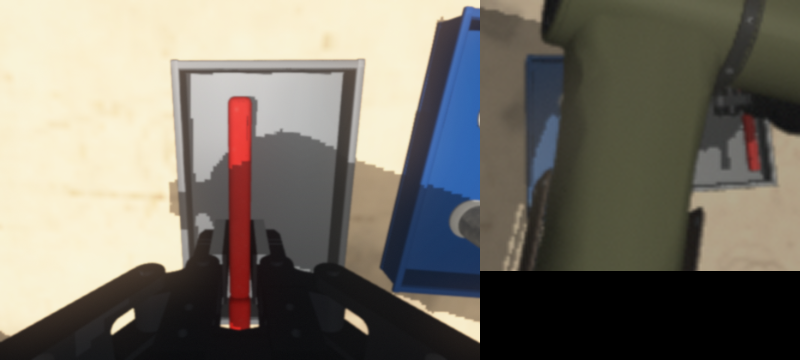

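The wrist view shows the red pen held level at (240,170), parallel to the grey tray and inside its left half. I'll lower it in.

Call:
drive_tool --increments '[[[0, 0, -30, 0, 0, 0, 0], [0, 0, -20, 0, 0, 0, 0], [0, 0, -6, 0, 0, 0, 0], [0, 0, -2, 0, 0, 0, 0], [0, 0, 0, 0, 0, 0, 0], [0, 0, 0, 0, 0, 0, 0.25], [0, 0, 0, 0, 0, 0, 0.25], [0, 0, 0, 0, 0, 0, 0.25], [0, 0, 30, 0, 0, 0, 0.25], [0, 0, 50, 0, 0, 0, 0.25]]]'

```text
t: 19.18
tcp_pos: [0.5428, -0.3578, 0.0659]
eef_rot: [0.076, -3.136, -0.003]
contact_force: [0.3, -0.5, 0.8]
width: 0.0215
finger_force: 0.0
```

Call:
drive_tool --increments '[[[-4, 30, 0, 0, 0, 0, 0.3], [-6, 50, 0, 0, 0, 1, 0.4], [-6, 50, 0, 0, 0, 1, 0.4], [-6, 50, 0, 0, 0, 1, 0.4], [-6, 50, 0, 0, 0, 1, 0.4], [-6, 50, 0, 0, 0, 1, 0.4], [-6, 50, 0, 0, 0, 1, 0.4], [-6, 50, 0, 0, 0, 0, 0.4], [-6, 50, 0, 0, 0, 0, 0.4], [-3, 25, 0, 0, 0, 0, 0.4], [0, 0, -30, 0, 0, 0, 0.4], [0, 0, -30, 0, 0, 0, 0.4]]]'

```text
t: 20.68
tcp_pos: [0.4893, 0.0973, 0.007]
eef_rot: [-0.242, 3.131, 0.001]
contact_force: [0.1, -0.0, 0.1]
width: 0.034
finger_force: 0.0
```

Call:
drive_tool --increments '[[[0, 0, -18, 0, 0, 0, 0.4], [0, 0, -8, 0, 0, 0, 0.4], [0, 0, 0, 0, 0, 0, 0], [0, 0, 0, 0, 0, 0, 0], [0, 0, 0, 0, 0, 0, 0], [0, 0, 0, 0, 0, 0, 0], [0, 0, 0, 0, 0, 0, 0]]]'

```text
t: 21.55
tcp_pos: [0.4897, 0.0968, -0.0179]
eef_rot: [-0.241, 3.131, 0.001]
contact_force: [-0.9, 0.1, 4.1]
width: 0.0101
finger_force: 32.9
```

Call:
drive_tool --increments '[[[0, 0, 15, 0, 0, 0, 0], [0, 0, 35, 0, 0, 0, 0], [0, 0, 35, 0, 0, 0, 0], [4, -30, 0, 0, 0, 0, 0], [6, -50, 0, 0, 0, -1, 0], [6, -50, 0, 0, 0, -1, 0], [6, -50, 0, 0, 0, -1, 0], [6, -50, 0, 0, 0, -1, 0], [6, -50, 0, 0, 0, -1, 0], [6, -50, 0, 0, 0, -1, 0], [6, -50, 0, 0, 0, 0, 0], [6, -37, 0, 0, 0, 0, 0]]]'

```text
t: 23.05
tcp_pos: [0.541, -0.3226, 0.0668]
eef_rot: [0.074, -3.141, 0.0]
contact_force: [0.8, 0.1, 0.4]
width: 0.0101
finger_force: 32.4
```

Call:
drive_tool --increments '[[[0, 0, -30, 0, 0, 0, 0], [0, 0, -30, 0, 0, 0, 0], [0, 0, -12, 0, 0, 0, 0], [0, 0, -5, 0, 0, 0, 0], [0, 0, -2, 0, 0, 0, 0], [0, 0, 0, 0, 0, 0, 0]]]'

```text
t: 23.8
tcp_pos: [0.5418, -0.3205, -0.0116]
eef_rot: [-0.077, 3.139, -0.001]
contact_force: [-0.1, -0.9, -0.2]
width: 0.0101
finger_force: 32.4
```

Call:
drive_tool --increments '[[[0, 0, -2, 0, 0, 0, 0], [0, 0, -1, 0, 0, 0, 0], [0, 0, 0, 0, 0, 0, 0], [0, 0, 0, 0, 0, 0, 0.25], [0, 0, 0, 0, 0, 0, 0.25], [0, 0, 0, 0, 0, 0, 0.25], [0, 0, 30, 0, 0, 0, 0.25], [0, 0, 50, 0, 0, 0, 0.25], [0, 0, 50, 0, 0, 0, 0.3]]]'

```text
t: 24.92
tcp_pos: [0.5409, -0.3204, 0.1154]
eef_rot: [0.076, -3.14, -0.0]
contact_force: [1.1, -0.0, 0.4]
width: 0.0255
finger_force: 0.0
```

Call:
drive_tool --increments '[[[3, 30, 0, 0, 0, 5, 0.6], [5, 50, 0, 0, 0, 8, 0.6], [5, 52, 0, 0, 0, 8, 0.6], [5, 52, 0, 0, 0, 8, 0.6], [5, 52, 0, 0, 0, 8, 0.6], [5, 52, 0, 0, 0, 8, 0.6], [5, 52, 0, 0, 0, 8, 0.6], [6, 52, 0, 0, 0, 8, 0.6], [6, 52, 0, 0, 0, 8, 0.6], [6, 52, 0, 0, 0, 8, 0.6], [5, 52, 0, 0, 0, 8, 0.6], [5, 45, 0, 0, 0, 6.7, 0.6]]]'

```text
t: 26.42
tcp_pos: [0.602, 0.2745, 0.114]
eef_rot: [2.311, -2.127, -0.0]
contact_force: [0.8, -0.8, 0.1]
width: 0.051
finger_force: 0.0
```

```bash
python3 - <<'E'
from h import *
from station import bot
s=bot.sense();print(s['tcp_pos'],s['eef_rot'],s['qpos'].round(2) if hasattr(s['qpos'],'round') else s['qpos'])
p,d=bot.capture('top');z=dict(bot.calibration('top'),p=p,d=d);np.savez('top2.npz',**z);W=cloud(z)
for n,(x,y) in dict(white=(.549,-.194),blue=(.479,-.192)).items():
    m=(np.hypot(W[...,0]-x,W[...,1]-y)<.03)&(W[...,2]>.034);q=W[m];print(n,m.sum(),q.mean(0).round(4),np.ptp(q,axis=0).round(3))
c=bot.calibration('wrist');pw,dw=bot.capture('wrist');Wd=cloud(dict(c,d=dw));np.savez('wr2.npz',p=pw,d=dw,**c)
T=R.from_rotvec(s['eef_rot']);L=T.inv().apply((Wd-s['tcp_pos']).reshape(-1,3)).reshape(Wd.shape)
m=(Wd[...,2]>.088)&(Wd[...,2]<.104)&(np.hypot(Wd[...,0]-.605,Wd[...,1]-.274)<.03);q=Wd[m]
print('knob',m.sum(),q.mean(0).round(4),q.min(0).round(4),q.max(0).round(4))
E
```

```text
[0.60203547 0.27451189 0.11401499] [ 2.31136761e+00 -2.12735444e+00 -1.58288147e-04] [ 0.73  0.21  0.1  -0.   -1.46 -0.65]
white 99 [ 0.5525 -0.193   0.0458] [0.026 0.027 0.016]
blue 101 [ 0.48   -0.1917  0.046 ] [0.026 0.026 0.016]
knob 565 [0.6059 0.2723 0.0949] [0.5949 0.2653 0.0881] [0.6165 0.2868 0.099 ]
```

Call:
drive_tool --increments '[[[1, 0, -25, 0, 0, 0, 0.6], [0, 0, -20, 0, 0, 0, 0.6], [0, 0, -14, 0, 0, 0, 0.6], [0, 0, 0, 0, 0, 0, 0.6], [0, 0, 0, 0, 0, 0, 0.1], [0, 0, 0, 0, 0, 0, 0.1], [0, 0, 0, 0, 0, 0, 0.1], [0, 0, 0, 0, 0, 0, 0.1], [0, 0, 0, 0, 0, 0, 0.1]]]' --squeeze 60

```text
t: 27.65
tcp_pos: [0.6043, 0.2728, 0.057]
eef_rot: [-2.305, 2.131, -0.002]
contact_force: [4.1, -0.9, 5.5]
width: 0.0194
finger_force: 59.0
```

Call:
drive_tool --increments '[[[-5, -0.4, 0, 0, 0, 0, 0.1], [-10, -0.8, 0, 0, 0, 0, 0.1], [-12, -0.9, 0, 0, 0, 0, 0.1], [-12, -0.9, 0, 0, 0, 0, 0.1], [-12, -0.9, 0, 0, 0, 0, 0.1], [-12, -0.9, 0, 0, 0, 0, 0.1], [-12, -1.0, 0, 0, 0, 0, 0.1], [-8, -0.7, 0, 0, 0, 0, 0.1], [0, 0, 0, 0, 0, 0, 0.1], [0, 0, 0, 0, 0, 0, 0.1]]]'

```text
t: 28.9
tcp_pos: [0.5216, 0.2667, 0.057]
eef_rot: [-2.304, 2.13, -0.002]
contact_force: [6.6, 0.9, 5.0]
width: 0.0192
finger_force: 59.0
```

```bash
python3 - <<'E'
from h import *
from station import bot
s=bot.sense();print(s['tcp_pos'],s['contact_force'],s['width'])
pics={}
for n in('top','scene','wrist'):
    c=bot.calibration(n);p,d=bot.capture(n);pics[n]=p[:,:,::-1];np.savez(n+'3.npz',p=p,d=d,**c)
rs=lambda a,w,h:cv2.resize(a,(w,h),interpolation=cv2.INTER_CUBIC)
z=load('scene3.npz')
# project the mark into scene to place a crop
def proj(z,X):
    q=R.from_rotvec(z['rotation']).inv().apply(np.array(X)-z['origin']);q=z['K']@q;return q[:2]/q[2]
u,v=proj(z,[.548,.271,.028]).astype(int);print('scene crop',u-30,v-30)
img=np.zeros((600,800,3),np.uint8)
img[:300,:400]=rs(pics['wrist'],400,300)
img[:300,400:]=rs(pics['scene'][v-30:v+30,u-40:u+40],400,300)
img[300:,:400]=rs(pics['top'][195:285,150:270],400,300)
img[300:,400:]=rs(pics['top'][200:290,330:450],400,300)
cv2.imwrite('pics/fin.png',img)
E
```

```text
[0.52155824 0.26674152 0.05695951] [6.62492844 0.9003399  5.0089946 ] 0.019245261313347715
scene crop 307 149
```

View pics/fin.png

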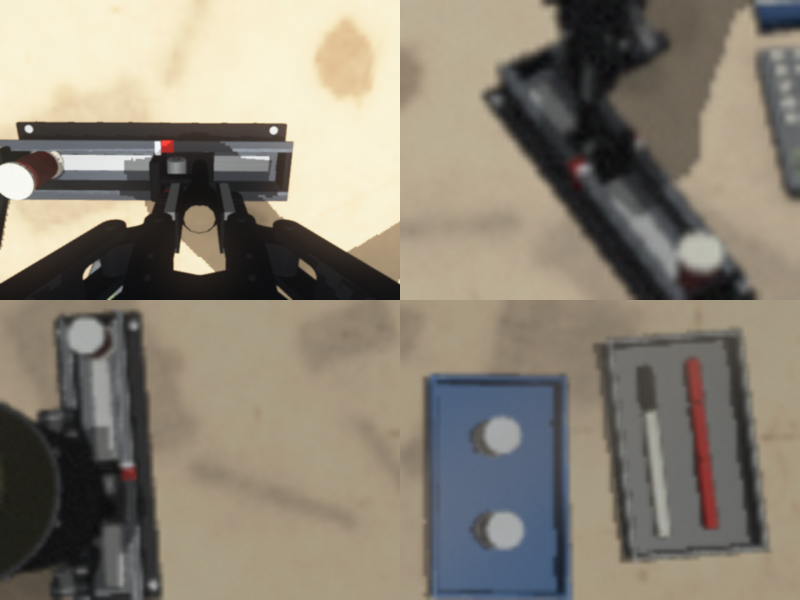

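The trays are right: spools upright at (502,435) and (505,530), pens flat in grey. The red spool stands at (30,178) in the wrist quadrant. The white pointer at about (158,147) is still just ahead of the red mark at about (168,147), so I'll measure the gap in the full-size wrist image.

```bash
python3 - <<'E'
from h import *
z=load('wrist3.npz');p=z['p'].astype(int)
for r in(198,203,207,211):print(r,[(c,p[r,c].tolist()) for c in range(212,248,2)])
reg=np.zeros(p.shape[:2],bool);reg[193:216,205:255]=1
red=reg&(p[...,0]>120)&(p[...,1]<90);wh=reg&(p.min(-1)>185)
ax=np.array([np.cos(np.radians(4.5)),np.sin(np.radians(4.5))])
for n,m in(('red',red),('white',wh)):
    v,u=np.nonzero(m);s=[world(z,a,b,.028)[:2]@ax*1000 for a,b in zip(u,v)];print(n,m.sum(),u.min(),u.max(),v.min(),v.max(),np.min(s).round(1),np.max(s).round(1),np.percentile(s,[5,95]).round(1))
E
```

```text
198 [(212, [102, 104, 109]), (214, [104, 107, 111]), (216, [155, 159, 164]), (218, [214, 218, 223]), (220, [219, 222, 227]), (222, [215, 217, 224]), (224, [182, 158, 160]), (226, [223, 69, 61]), (228, [246, 71, 60]), (230, [246, 71, 61]), (232, [246, 72, 62]), (234, [246, 69, 60]), (236, [243, 68, 58]), (238, [218, 57, 50]), (240, [193, 52, 45]), (242, [152, 57, 53]), (244, [77, 64, 64]), (246, [68, 62, 62])]
203 [(212, [106, 110, 117]), (214, [109, 113, 120]), (216, [175, 180, 188]), (218, [242, 245, 248]), (220, [247, 248, 251]), (222, [246, 247, 250]), (224, [222, 214, 220]), (226, [217, 75, 70]), (228, [241, 64, 55]), (230, [241, 62, 54]), (232, [237, 61, 53]), (234, [195, 50, 43]), (236, [176, 46, 40]), (238, [176, 46, 39]), (240, [175, 48, 41]), (242, [142, 53, 50]), (244, [75, 64, 65]), (246, [68, 66, 67])]
207 [(212, [112, 115, 124]), (214, [116, 119, 129]), (216, [175, 179, 188]), (218, [242, 244, 248]), (220, [246, 248, 251]), (222, [246, 247, 250]), (224, [222, 218, 225]), (226, [171, 71, 68]), (228, [175, 44, 39]), (230, [175, 44, 39]), (232, [174, 44, 39]), (234, [174, 43, 37]), (236, [176, 44, 39]), (238, [175, 44, 39]), (240, [174, 44, 39]), (242, [142, 50, 47]), (244, [75, 62, 63]), (246, [66, 64, 66])]
211 [(212, [134, 139, 149]), (214, [134, 139, 148]), (216, [174, 180, 189]), (218, [238, 240, 244]), (220, [239, 240, 243]), (222, [215, 213, 211]), (224, [180, 166, 161]), (226, [166, 67, 64]), (228, [171, 43, 37]), (230, [171, 43, 39]), (232, [171, 43, 38]), (234, [171, 42, 38]), (236, [172, 44, 38]), (238, [172, 43, 37]), (240, [170, 42, 39]), (242, [143, 47, 45]), (244, [76, 59, 60]), (246, [62, 61, 63])]
red 293 225 242 196 213 561.8 571.2 [562.1 570.7]
white 134 216 224 198 215 571.7 576.2 [571.9 575.8]
```

Call:
drive_tool --increments '[[[-3, -0.2, 0, 0, 0, 0, 0.1], [-3, -0.3, 0, 0, 0, 0, 0.1], [0, 0, 0, 0, 0, 0, 0.1], [0, 0, 0, 0, 0, 0, 0.1]]]'

```text
t: 29.55
tcp_pos: [0.5157, 0.2663, 0.057]
eef_rot: [-2.304, 2.13, -0.002]
contact_force: [6.6, 0.3, 6.6]
width: 0.0197
finger_force: 59.0
```

```bash
python3 - <<'E'
from h import *
from station import bot
c=bot.calibration('wrist');p,d=bot.capture('wrist');p=p.astype(int);print(bot.sense()['tcp_pos'])
for r in(200,204,208,212):print(r,''.join('W' if p[r,k].min()>185 else 'w' if p[r,k].min()>150 else 'R' if p[r,k,0]>120 and p[r,k,1]<90 else 'r' if p[r,k,0]>1.3*p[r,k,1] else '.' for k in range(200,250)))
E
```

```text
[0.51574183 0.26630194 0.05694865]
200 ............rRRrwWWWWWWWWrRRRRRRR.................
204 ............rrRrwWWWWWWWWrRRRRRRr.................
208 .............rrrrWWWWWWWW.RRRRRRrr................
212 .............rrrrWWWWWWWwrRRRRRRrr................
```

Call:
drive_tool --increments '[[[-1, -0.1, 0, 0, 0, 0, 0.1], [0, 0, 0, 0, 0, 0, 0.1], [0, 0, 0, 0, 0, 0, 0.1], [0, 0, 0, 0, 0, 0, 0.1]]]'

```text
t: 30.1
tcp_pos: [0.5148, 0.2663, 0.057]
eef_rot: [-2.304, 2.13, -0.002]
contact_force: [5.4, 1.1, 5.4]
width: 0.0192
finger_force: 59.0
```

```bash
python3 - <<'E'
from h import *
from station import bot
c=bot.calibration('wrist');p,d=bot.capture('wrist')
W=cloud(dict(c,d=d));s=bot.sense();print(s['tcp_pos'],s['contact_force'])
m=(W[...,2]>.042)&(W[...,2]<.056)&(abs(W[...,0]-.656)<.03)&(abs(W[...,1]-.279)<.03);print('red spool top',m.sum(),W[m].mean(0))
p=p.astype(int)
for r in(200,208):print(r,''.join('W' if p[r,k].min()>185 else 'w' if p[r,k].min()>150 else 'R' if p[r,k,0]>120 and p[r,k,1]<90 else 'r' if p[r,k,0]>1.3*p[r,k,1] else '.' for k in range(200,250)))
bot.sign_off()
E
```

```text
[0.5147949  0.26624928 0.05699071] [6.45597059 0.97243609 5.75878298]
red spool top 1719 [0.64913989 0.27920899 0.04885087]
200 ...........RRRRrwWWWWWWWWrRRRRRr..................
208 ...........rrRRRrWWWWWWWWrRRRRRr..................
the job is handed in; nothing more can be done
```

The job is handed in: both spools stand in the blue tray and both pens lie flat in the grey tray. The arm is holding the pusher with the pointers centred on the load marks, and the red spool is still standing in the channel.

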